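# Bolt the pot carrier's bar and lift it level

## Task

The two deli pots stand in their wire carrier, ready to be handed to the next station, but its carrying bar is still up. Swing the bar all the way down over the pots and push its slide bolt fully home into the keeper so that the bar can bear the load, then lift the whole carrier by the black grip to about 10 cm clear of the table, with both pots still in it. Hold it there level and still for three seconds and finish while still holding it in the air; do not tip it on the way, and do not knock anything else about.

Things in the scene. Friction and masses are not known exactly. Their poses are not given: they have to be found in the camera images.
- pot_carrier: Steel wire carrier for two pots, loose on the table, 242 long x 106 wide x 114 high without the bar; about 0.75 kg in all. Origin: centre of its underside; x along its length from the hinge strap to the keeper strap (roughly to the robot's left), z up. End straps 28 wide, 3 thick at x = -116 and +116; wire hoops round the pots (centres x = -53 and +53).
- carry_bar (a joint): Carrying bar: steel strap 214 x 24 x 5, hinged on top of the strap at x = -114 of the carrier, axis along the carrier's y. 0 rad = fully down (bar level, 3 mm above the pot lids), grows as the free end rises; starts ajar at 0.3 to 0.6. A stiff hinge: stays where it is left, goes down under 1 to 3 N at the grip.
- bar_hinge (a point): Point on the bar's hinge axis, mid-width: at (-114, 0, 90.5) mm in the carrier's frame. The bar swings about it in the carrier's x-z plane.
- handle (a point): Centre of the black carrying grip on the bar: 84 long (along the bar) x 18 wide x 16 high, on two posts, 36 mm free below it. From the hinge: 114 mm along the bar, 46.5 mm above it; bar down, at (0, 0, 137) mm of the carrier, over its middle. Site x runs along the bar to its free end, z away from the bar; orientation tilts with the bar.
- slide_bolt (a joint): Round 8 mm bolt on the bar's free end, slides along the bar toward the keeper. 0 m = drawn back, 0.028 = fully home (its tip then stands 14 mm out beyond the keeper). Starts at 0 to 0.003. About 1 N of friction, stays where left. It enters the keeper from about 0.004 and only goes in when the bar is fully down.
- bolt_knob (a point): Middle of the bolt's upright brass knob: cylinder 12 dia x 24 high (12 mm of it above and below this point). From the hinge, bolt drawn: 176 mm along the bar, 30.5 above it; bar down, at (62, 0, 121) mm of the carrier, 90 at x when the bolt is home. The pot lids lie 36 mm below this point.
- keeper (a point): Centre of the keeper, a steel staple on top of the strap at x = +117 of the carrier, opening 13 wide x 13 high, 10 thick, top at height 113.5; centre at (117, 0, 101) mm of the carrier.
- deli_cocoa: Round lidded plastic deli pot with greyish brown contents and a blue label, 104 dia x 81 high, 0.12 to 0.22 kg, in the hoop nearer the hinge. Origin: centre of its underside, 4 mm above the carrier's.
- deli_oats: Like the other pot, beige contents, in the hoop nearer the keeper. Origin: centre of its underside.
- portion_cups_a: Bystander: nested stack of clear portion cups, 62 dia x 93 high, near the right edge. Origin: centre of its underside.
- portion_cups_b: Bystander: nested stack of clear portion cups, 56 dia x 64 high, near the right edge. Origin: centre of its underside.
- sauce_bottle: Bystander: squeeze bottle of sauce with white cap, 44 x 69 x 173 high, behind right. Origin: centre of its underside.
- dropper_bottle: Bystander: small brown bottle with black dropper top, 33 dia x 102 high, behind right. Origin: centre of its underside.

How it is judged (in metres and radians):
On the way, in this order (a step that is already met when the one before it is completed fails the run):
1. the bar is all the way down, the carrier still on the table (value of joint carry_bar below 0.03 rad and height (world z) of pot_carrier below 0.015 m), for 0.2 s.
2. the bolt is fully home in the keeper with the bar down, the carrier still on the table (all of step 1 and value of joint slide_bolt above 0.023 m), for 0.2 s.
3. the carrier is held level and still in the air with both pots for 2 s (value of joint carry_bar below 0.03 rad and value of joint slide_bolt above 0.023 m and height (world z) of pot_carrier between 0.06 and 0.16 m and angle between pot_carrier's own z axis and vertical below 0.1 rad and linear speed of pot_carrier below 0.03 m/s and angular speed of pot_carrier below 0.2 rad/s and contact force between carry_bar and the fingers above 5 N and z of deli_cocoa in the frame of pot_carrier between -0.004 and 0.012 m and x of deli_cocoa in the frame of pot_carrier between -0.068 and -0.038 m and z of deli_oats in the frame of pot_carrier between -0.004 and 0.012 m and x of deli_oats in the frame of pot_carrier between 0.038 and 0.068 m), for 2 s.
At the end, for the whole second after the job is handed in: Still held by the grip: carrier's underside 6 to 16 cm above the table, within 0.1 rad of level, slower than 3 cm/s and 0.2 rad/s, bar down (under 0.03 rad), bolt past 23 of its 28 mm, both pots seated in their hoops (all of step 3); the arm keeps its last pose, push and grip.
It fails at once if the carrier is tipped by more than 0.3 rad (angle between pot_carrier's own z axis and vertical above 0.3 rad).
It fails at once if a bystander is shifted by more than 3 cm or tipped over (distance of any of portion_cups_a, portion_cups_b, sauce_bottle, dropper_bottle from where it was at the start of the episode above 0.03 m or angle between any of portion_cups_a, portion_cups_b, sauce_bottle, dropper_bottle's own z axis and vertical above 0.5 rad).
It also fails if it takes over 58 s, if anything falls off the work surface, if the arm or the gripper's body presses on something with over 40 N, if the wrist force passes 120 N, or if a joint passes its speed limit or range.

## Robot

A 6-joint arm with a two-finger parallel gripper is mounted at the origin on a cart in front of the work surface, level with it; the furniture and walls round the work are solid. World frame = base frame: x ahead of the robot, y to its left, z up, the work surface at z = 0. Lengths are in m, angles in degrees, forces in N, time in s.
With the tool pointing down it reaches from about 0.4 to 0.825 m from the base axis. Payload 7 kg.
Tool frame: the origin (TCP) lies between the finger pads; the fingertips stand ctrl.nose_length ahead of it and the grasp point (between the pads) lies 2 mm behind it (ctrl.nose_length is the distance from the TCP to the fingertips, in m); z points along the fingers, y is the line along which they close (so a half turn about z gives the same grasp; the last joint's range is limited). The gripper opens to 88 mm and grips with 3 to 60 N. Pads are 19 mm wide; open, the fingers measure 130 mm over their backs; the gripper's body (78 mm by 193 mm) begins 47 mm behind the grasp point.
Start: joints at [86.293, 20.546, 0.682, 0, -70.136, -16.507], TCP at [0.233, 0.633, 0.244] pointing down, gripper open.
Joint ranges: [-176.03, 176.03], [-82.01, 121.73], [-58.28, 71.71], [-173.87, 95.51], [-174.79, -0.11], [-173.66, 173.66]. Speed limits (degrees/s): [136.94, 136.94, 172.46, 180, 180, 180].

## Interface

Orientations are given as [roll, pitch, yaw] about the fixed x, y, z axes, in that order (R = Rz(yaw) Ry(pitch) Rx(roll)).
In Python, from plant import ctrl gives the robot as it stands.
- The arm moves only by the tool apply_moves, never from a script. Its argument "commands" is a list of rows, each a list of 3 entries, a list of its own where there are three numbers: the shift along the world's x, y, z in cm, then the turn about the world's z in rad, then the closure, from 0 (fully open) to 1 (shut). In form: [[[x, y, z], turn, jaw], ...]. A call has 1 to 20 rows; each row is the pose to reach, as a shift and turn from the pose commanded when the call began; what a row does not reach only later rows make up. A row lasts 1/12 s, in which the tool goes at most 41.7 mm and 7.16 degrees, less where a joint would pass 70% of its speed; a pose out of reach is approached as far as the arm can. A call with a gripper value outside its range is refused whole. The fingers move at their own pace and stop on an object; the grip force is fixed at half the most. Time passes only in rows, so rows that repeat a pose let the fingers close. It gives the time, the measured TCP pose, the force, the opening and the grip force at its end, in the units of the state.
- ctrl.get_obs(): the state, without advancing time (a new reading comes with each control period).
- ctrl.snapshot(name): name is "side" or "top"; returns a dict with "img" (384x512x3 uint8, red, green, blue), "fx", "fy", "cx", "cy" (pixels), "T" (4x4, takes a point from camera to world coordinates). Camera axes: x right, y up, looking along -z (the intrinsics and any distortion apply to the point x, -y, -z); pixel columns grow to the right and rows downward; lengths in m; the calibration is good to about 2 mm. A picture is of the moment at which its call begins. There is no depth.
- ctrl.close_job(): hands the job in; it is judged then, once.
Trained networks look in a picture, given as the dict that the camera call returned (one of the last four; its "shot" number tells which), for a name from the list of things; names that differ only in an ending like _2 or _b are one class to them, and where a whole thing is asked for, a point or a joint stands for the part that bears it (a point fixed in the world has none). Each returns a list of dicts, best first, with "score" (0 to 1); they miss things now and then, are a little off and sometimes report something else, mostly with a low value. They report only what shows in the picture. A call takes as long as a camera call.
- ctrl.search_frame(picture, target): "at" ([column, row] in pixels, amid what is visible of it).
- ctrl.spot_point(picture, target): "at" ([column, row] in pixels: a listed point, or the origin of a listed thing).
The state is a dict: "clock": time; "joint_pos": joint angles; "qvel": joint speeds; "tau": joint torques, N m; "tool_pos": TCP position; "orientation": TCP orientation; "force": force on the tool from outside, world axes, zero at the start; "moment": the same for the moment, N m; "opening": finger opening in m; "gripper_force": force on a finger pad.
Only numpy, scipy, OpenCV 4.12 (cv2) and the standard library are available. Lean on these libraries where they do the work, as an engineer would, in place of code of your own. Each camera call takes 0.05 s, during which the arm holds its last target. There are 200 camera calls.

## Working session

There is one attempt and no reset: what is moved stays moved. The work goes in short steps, Python scripts to look and compute and a tool call to move; the robot and the scene stay as the last step left them, time stands still between calls to the robot, and variables do not carry over. Pictures are saved under pics/ and viewed, at most 10 in all, crops included, and the job is handed in when it is done.

Besides the shell and the picture viewer there is one more tool, called after "Request:" in YAML: its name, and indented under it one key for each argument. apply_moves: Moves the arm, as the interface text tells. Its arguments: {"type":"object","properties":{"commands":{"type":"array"}},"required":["commands"]}

```bash
mkdir -p pics; cat > h.py <<'E'
import numpy as np, cv2
from plant import ctrl
def ray(s,p):
    d=np.array([(p[0]-s['cx'])/s['fx'],-(p[1]-s['cy'])/s['fy'],-1.]);T=np.array(s['T'])
    d=T[:3,:3]@d; return T[:3,3],d/np.linalg.norm(d)
def tri(obs):
    A=0;b=0
    for s,p in obs:
        o,d=ray(s,p);M=np.eye(3)-np.outer(d,d);A=A+M;b=b+M@o
    X=np.linalg.solve(A,b)
    return X,[round(float(np.linalg.norm((np.eye(3)-np.outer(ray(s,p)[1],ray(s,p)[1]))@(X-s_o(s)))*1000),1) for s,p in obs]
def s_o(s): return np.array(s['T'])[:3,3]
def proj(s,X):
    T=np.array(s['T']);c=T[:3,:3].T@(np.asarray(X)-T[:3,3]);return np.array([s['cx']+s['fx']*c[0]/-c[2],s['cy']+s['fy']*c[1]/c[2]])
def shots(tag):
    r={n:ctrl.snapshot(n) for n in('side','top')}
    for n in r: cv2.imwrite(f'pics/{tag}_{n}.png',r[n]['img'][:,:,::-1])
    return r
def find(r,names):
    for t in names:
        ps={n:ctrl.spot_point(r[n],t)[:2] for n in r}
        print(t,{n:[(np.round(q['at'],1).tolist(),round(q['score'],2)) for q in v] for n,v in ps.items()})
        if all(ps.values()):
            X,e=tri([(r[n],ps[n][0]['at']) for n in r]);print('   ',X.round(4),e)
E
python3 - <<'E'
from h import *
print(ctrl.nose_length, ctrl.get_obs())
r=shots('a')
for n in r: print(n,r[n].keys(),s_o(r[n]))
find(r,['pot_carrier','bar_hinge','handle','bolt_knob','keeper','deli_cocoa','deli_oats','portion_cups_a','sauce_bottle','dropper_bottle'])
cv2.imwrite('pics/a.png',cv2.resize(np.hstack([r['side']['img'],r['top']['img']])[:,:,::-1],(800,300)))
E
```

```text
0.017 {'clock': 0.0, 'joint_pos': array([ 8.62953745e+01,  2.05908705e+01,  6.36872658e-01, -2.16315943e-02,
       -7.01361462e+01, -1.65061892e+01]), 'qvel': array([-0.00530927,  0.04826646, -0.02198832,  0.12325275, -0.01465294,
        0.06690052]), 'tau': array([ 2.96361559e-04, -5.82723570e+01,  2.93050611e+01,  6.99729413e+00,
        7.00452380e-03, -1.61287462e-04]), 'tool_pos': array([0.23305991, 0.63301822, 0.24264783]), 'orientation': array([ 1.79907793e+02, -6.11695125e-03, -2.02181760e+01]), 'force': array([-0.09385356, -1.45685272,  0.38164062]), 'moment': array([-0.00125877,  0.00853537,  0.02364165]), 'gripper_force': 0.0, 'opening': 0.08757047350313757}
side dict_keys(['img', 'fx', 'fy', 'cx', 'cy', 'T', 'shot']) [ 0.18343672 -0.34731046  0.99537996]
top dict_keys(['img', 'fx', 'fy', 'cx', 'cy', 'T', 'shot']) [0.51975643 0.03432734 0.94882529]
pot_carrier {'side': [([212.0, 223.0], 0.89)], 'top': [([224.1, 226.6], 0.79)]}
    [ 0.4505  0.1246 -0.0352] [4.8, 4.8]
bar_hinge {'side': [([233.2, 237.4], 0.65), ([288.9, 314.7], 0.32)], 'top': []}
handle {'side': [([215.1,
[... 213 characters left out ...]
6] [1.1, 1.1]
keeper {'side': [([187.5, 160.1], 0.7)], 'top': [([173.6, 222.4], 0.9), ([340.1, 149.4], 0.49)]}
    [0.4721 0.2257 0.1175] [3.6, 3.6]
deli_cocoa {'side': [([225.0, 233.1], 0.56)], 'top': [([244.5, 231.8], 0.73)]}
    [0.4429 0.0654 0.0075] [0.5, 0.5]
deli_oats {'side': [([205.7, 202.3], 0.75)], 'top': [([203.2, 223.9], 0.78), ([242.2, 233.6], 0.72)]}
    [ 0.4643  0.173  -0.0067] [1.0, 1.0]
portion_cups_a {'side': [([318.7, 291.1], 0.76), ([290.0, 314.7], 0.61)], 'top': [([337.7, 205.1], 0.93), ([341.2, 234.9], 0.78)]}
    [ 0.5119 -0.1823 -0.0098] [2.5, 2.5]
sauce_bottle {'side': [([334.2, 226.7], 0.83)], 'top': []}
dropper_bottle {'side': [], 'top': [([339.4, 150.9], 0.49)]}
```

View pics/a_side.png

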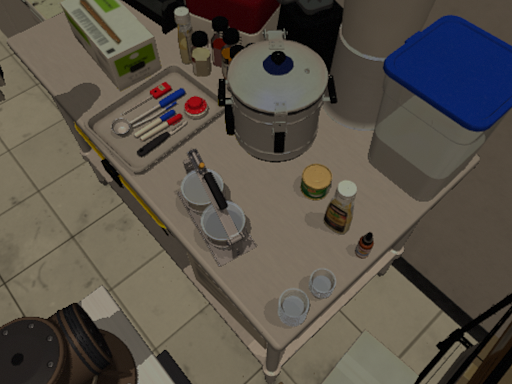

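View pics/a_top.png

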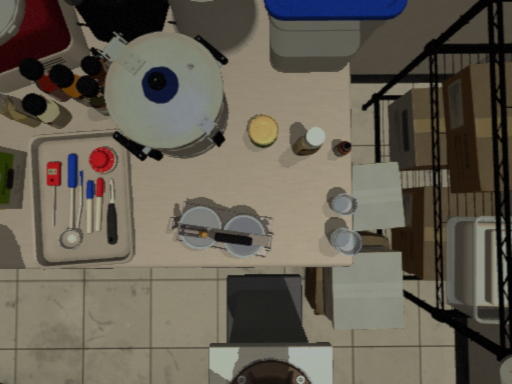

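The carrier lies near (0.45, 0.12), yawed about 79°. Its bar is raised, with the knob end toward +y (side view about (195,160), top view about (185,230)). The bystanders are well to the right. Next I'll fit the pose and bar angle.

```bash
cat > fit.py <<'E'
from h import *
from scipy.optimize import least_squares
import sys
def model(q,b=0):
    x,y,th,a=q;c,s=np.cos(a),np.sin(a)
    bar=lambda u,w:(-.114+u*c-w*s,0,.0905+u*s+w*c)
    P={'pot_carrier':(0,0,0),'bar_hinge':(-.114,0,.0905),'handle':bar(.114,.0465),'bolt_knob':bar(.176+b,.0305),
       'keeper':(.117,0,.101),'deli_cocoa':(-.053,0,.004),'deli_oats':(.053,0,.004)}
    C,S=np.cos(th),np.sin(th)
    return {k:np.array([x+C*p[0]-S*p[1],y+S*p[0]+C*p[1],p[2]]) for k,p in P.items()}
def fit(q0,n=2,b=0,z=0):
    O=[]
    for _ in range(n):
        for nm in('side','top'):
            s=ctrl.snapshot(nm)
            for k in model(q0):
                for d in ctrl.spot_point(s,k)[:2]:
                    if d['score']>.35 and np.linalg.norm(proj(s,model(q0,b)[k])-d['at'])<25: O.append((s,k,np.array(d['at'])))
    f=lambda q:np.concatenate([proj(s,model(q,b)[k]+[0,0,z])-p for s,k,p in O])
    r=least_squares(f,q0,loss='soft_l1',f_scale=1.5)
    print('q',r.x.round(4),'yaw',np.degrees(r.x[2]).round(2))
    for (s,k,p),e in zip(O,f(r.x).reshape(-1,2)): print(k,s['shot'],e.round(1),end='; ')
    print()
    for k,v in model(r.x,b).items(): print(k,v.round(4))
    return r.x
E
python3 -c "
from fit import *
fit([.453,.118,1.376,.45],3)"
```

```text
q [0.4524 0.1181 1.3601 0.5192] yaw 77.93
pot_carrier 3 [ 2.5 -2.6]; bar_hinge 3 [ 1.5 -1.4]; handle 3 [-1.4 -0.8]; bolt_knob 3 [-1.5  0.3]; keeper 3 [1.1 1.1]; deli_cocoa 3 [-1.2  0.9]; deli_oats 3 [ 2.1 -3. ]; pot_carrier 4 [ 2.  -0.8]; bar_hinge 4 [-3.2  0.9]; handle 4 [-0.9  1.4]; bolt_knob 4 [ 0.3 -0.5]; keeper 4 [-3.6 -0.4]; deli_cocoa 4 [1.  1.1]; deli_cocoa 4 [ 8.5 -5. ]; deli_oats 4 [0.5 0.6]; pot_carrier 5 [2.5 0.2]; bar_hinge 5 [ 2.3 -1.7]; handle 5 [ 0.5 -0.1]; bolt_knob 5 [1.2 2.5]; keeper 5 [-1.8  2.9]; deli_cocoa 5 [0.2 0.4]; deli_oats 5 [ 0.1 -2.2]; pot_carrier 6 [-0.3  0.2]; pot_carrier 6 [19.5 -4.9]; bar_hinge 6 [-2.6 -0.2]; handle 6 [-0.4  2.1]; bolt_knob 6 [ 0.3 -0.1]; keeper 6 [-1.9 -0.7]; deli_cocoa 6 [0.7 3.9]; deli_oats 6 [-1.4  2.7]; pot_carrier 7 [ 4.2 -2.5]; bar_hinge 7 [2.3 0.5]; handle 7 [0.5 0.2]; bolt_knob 7 [-2.6 -0.6]; keeper 7 [ 1.4 -1.9]; deli_cocoa 7 [-0.4  2.8]; deli_oats 7 [-0.9 -1.5]; bar_hinge 8 [0.3 1.4]; handle 8 [0.6 1.7]; bolt_knob 8 [ 0.1 -0.4]; keeper 8 [-3.2  0.7]; deli_cocoa 8 [1.  1.7]; deli_oats 8 [-0.1  1.4]; 
pot_carrier [0.4524 0.1181 0.    ]
bar_hinge [0.4286 0.0066 0.0905]
handle [0.4445 0.0809 0.1874]
bolt_knob [0.4574 0.1413 0.2043]
keeper [0.4769 0.2325 0.101 ]
deli_cocoa [0.4414 0.0663 0.004 ]
deli_oats [0.4635 0.1699 0.004 ]
```

Request:
apply_moves:
  commands:
    - [[0, 0, 3], 0, 1]
    - [[0, 0, 6], 0, 1]
    - [[3, -4, 7], -0.12, 1]
    - [[6, -8, 7], -0.24, 1]
    - [[9, -12, 7], -0.36, 1]
    - [[12, -16, 7], -0.48, 1]
    - [[15, -20, 7], -0.6, 1]
    - [[17, -24, 7], -0.72, 1]
    - [[19, -28, 7], -0.84, 1]
    - [[20, -32, 7], -0.96, 1]
    - [[21, -36, 7], -1.08, 1]
    - [[21, -40, 7], -1.2, 1]
    - [[21, -44, 7], -1.3, 1]
    - [[21, -48, 7], -1.41, 1]
    - [[21, -50, 7], -1.41, 1]
    - [[21, -50, 7], -1.41, 1]
    - [[21, -50, 7], -1.41, 1]

```text
clock: 4.92
tool_pos: [0.4428, 0.13, 0.3143]
orientation: [-180.0, 0.0, -101.2]
force: [0.4, -0.0, 1.1]
opening: 0.0006
gripper_force: 0.0
```

Request:
apply_moves:
  commands:
    - [[0.7, -2.4, 0], -0.015, 1]
    - [[0.7, -2.4, -3], -0.015, 1]
    - [[0.7, -2.4, -6], -0.015, 1]
    - [[0.7, -2.4, -7.5], -0.015, 1]
    - [[0.7, -2.4, -8.2], -0.015, 1]
    - [[0.7, -2.4, -8.9], -0.015, 1]
    - [[0.7, -2.4, -9.6], -0.015, 1]
    - [[0.7, -2.4, -10.3], -0.015, 1]
    - [[0.7, -2.4, -11], -0.015, 1]
    - [[0.7, -2.4, -11.6], -0.015, 1]
    - [[0.7, -2.4, -12.2], -0.015, 1]
    - [[0.7, -2.4, -12.8], -0.015, 1]
    - [[0.7, -2.4, -13.4], -0.015, 1]
    - [[0.7, -2.4, -14], -0.015, 1]
    - [[0.7, -2.4, -14.5], -0.015, 1]
    - [[0.7, -2.4, -14.8], -0.015, 1]
    - [[0.7, -2.4, -14.8], -0.015, 1]

```text
clock: 6.33
tool_pos: [0.4498, 0.1091, 0.1647]
orientation: [179.9, -0.1, -101.9]
force: [0.2, -0.1, 0.2]
opening: 0.0006
gripper_force: 0.0
```

Request:
apply_moves:
  commands:
    - [[0, -0.2, -0.2], 0, 1]
    - [[0, -0.2, -0.4], 0, 1]
    - [[0, -0.2, -0.5], 0, 1]
    - [[0, -0.2, -0.5], 0, 1]

```text
clock: 6.67
tool_pos: [0.4509, 0.1074, 0.1616]
orientation: [-179.9, 0.0, -101.8]
force: [-1.9, 0.1, 8.9]
opening: 0.0
gripper_force: 4.6
```

```bash
python3 -c "
from h import *
print({k:ctrl.get_obs()[k].round(3) for k in('force','tool_pos')})
r=shots('b');p=[proj(r[n],[.452,.118,.12]).astype(int) for n in r]
c=[cv2.resize(r[n]['img'][q[1]-55:q[1]+55,q[0]-70:q[0]+70],(400,314),interpolation=2) for n,q in zip(r,p)]
cv2.imwrite('pics/b.png',np.hstack(c)[:,:,::-1]);print(p)
find(r,['bolt_knob','keeper','handle'])"
```

```text
{'force': array([-1.947,  0.137,  8.881]), 'tool_pos': array([0.451, 0.107, 0.162])}
[array([210, 193]), array([219, 232])]
bolt_knob {'side': [], 'top': [([175.0, 221.9], 0.2)]}
keeper {'side': [([189.1, 158.4], 0.69)], 'top': [([174.3, 221.8], 0.8)]}
    [0.4744 0.2215 0.1267] [2.9, 2.9]
handle {'side': [([211.3, 189.7], 0.88)], 'top': []}
```

View pics/b.png

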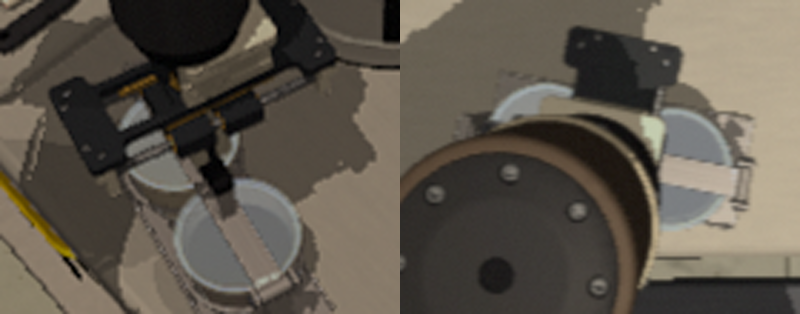

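Request:
apply_moves:
  commands:
    - [[0, 0, 0], 0, 1]
    - [[0, 0, 0], 0, 1]
    - [[0, 0, 3], 0, 0.4]
    - [[0, 0, 7], 0, 0.4]
    - [[0, 0, 11], 0, 0.4]
    - [[0, 4, 14], 0, 0.4]
    - [[0, 8, 15], 0, 0.4]
    - [[0, 12, 15], 0, 0.4]
    - [[0, 16, 15], 0, 0.4]
    - [[0, 20, 15], 0, 0.4]
    - [[0, 24, 15], 0, 0.4]
    - [[0, 26, 15], 0, 0.4]
    - [[0, 26, 15], 0, 0.4]

```text
clock: 8.15
tool_pos: [0.4498, 0.3711, 0.309]
orientation: [180.0, -0.1, -101.7]
force: [0.0, -0.6, 0.2]
opening: 0.0522
gripper_force: 0.0
```

```bash
python3 -c "
from fit import *
fit([.4524,.1181,1.36,0.0],4)
r=shots('c');p=[proj(r[n],[.452,.118,.12]).astype(int) for n in r]
c=[cv2.resize(r[n]['img'][q[1]-55:q[1]+55,q[0]-70:q[0]+70],(400,314),interpolation=2) for n,q in zip(r,p)]
cv2.imwrite('pics/c.png',np.hstack(c)[:,:,::-1])
o=ctrl.get_obs();print(o['tool_pos'],o['opening'])"
```

```text
q [0.452  0.117  1.3617 0.0519] yaw 78.02
pot_carrier 11 [ 3.4 -2.5]; bar_hinge 11 [2.6 2.9]; handle 11 [-2.7  0.6]; keeper 11 [ 1.7 -0.4]; deli_cocoa 11 [-1.6 -4.2]; deli_oats 11 [-1.2 -0.3]; pot_carrier 12 [0.5 1. ]; bar_hinge 12 [1.4 0.6]; handle 12 [-0.7  1.4]; bolt_knob 12 [-1.1 -1.5]; keeper 12 [-1.5 -0.7]; deli_cocoa 12 [ 1.5 -1.5]; deli_oats 12 [-0.7 -1.1]; pot_carrier 13 [ 1.5 -2.7]; bar_hinge 13 [ 1.7 -0.1]; handle 13 [-0.5 -1.1]; bolt_knob 13 [ 1.1 -2.2]; deli_cocoa 13 [-2.4 -1.2]; deli_oats 13 [ 1.1 -0.9]; pot_carrier 14 [ 2.9 -2.3]; bar_hinge 14 [-0.2  0. ]; handle 14 [-2.2  3.5]; bolt_knob 14 [ 0.8 -0.1]; keeper 14 [-1.3  0.2]; deli_cocoa 14 [-2.4  2.4]; deli_oats 14 [2.2 3.3]; pot_carrier 15 [3.7 0.9]; bar_hinge 15 [ 2.1 -0.6]; handle 15 [-3.5 -2.2]; bolt_knob 15 [0.5 0.4]; keeper 15 [-2.  2.]; deli_cocoa 15 [ 3.6 -0.9]; deli_oats 15 [3.2 1.5]; pot_carrier 16 [0.2 2.4]; bar_hinge 16 [0.5 2.2]; handle 16 [-0.2  1.4]; handle 16 [-3.6  5.3]; bolt_knob 16 [-0.5  0.7]; keeper 16 [-0.4 -0.8]; deli_cocoa 16 [1.1 1. ]; deli_oats 16 [0.4 3.7]; pot_carrier 17 [ 1.9 -2.5]; bar_hinge 17 [1.2 0.8]; handle 17 [-0.2 -1.9]; bolt_knob 17 [-0.1 -0.2]; keeper 17 [0.7 1.6]; deli_cocoa 17 [-1.7  0.2]; deli_oats 17 [ 1.3 -3. ]; pot_carrier 18 [3.5 2. ]; bar_hinge 18 [ 0.3 -1.1]; handle 18 [-1.2 -0.5]; bolt_knob 18 [-0.1  2.9]; keeper 18 [-0.6 -0.5]; deli_cocoa 18 [2.5 4.1]; deli_oats 18 [ 2.6 -0.7]; 
pot_carrier [0.452 0.117 0.   ]
bar_hinge [0.4284 0.0055 0.0905]
handle [0.4515 0.1145 0.1429]
bolt_knob [0.4645 0.1759 0.1301]
keeper [0.4763 0.2315 0.101 ]
deli_cocoa [0.441  0.0652 0.004 ]
deli_oats [0.463  0.1689 0.004 ]
[0.45024391 0.36738263 0.31058274] 0.05267301747478997
```

View pics/c.png

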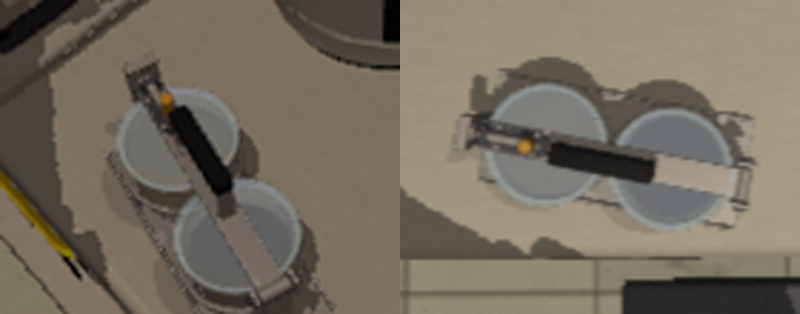

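The bar looks fully down (it stopped at the expected height with 9 N). The brass knob is at side crop (165,102) and top crop (525,147). I'll straddle the knob and close on it.

Request:
apply_moves:
  commands:
    - [[0.5, -4, 0], 0, 0.4]
    - [[0.8, -8, -2], 0, 0.4]
    - [[1.1, -12, -4], 0, 0.4]
    - [[1.4, -16, -7], 0, 0.4]
    - [[1.5, -18.9, -10], 0, 0.4]
    - [[1.5, -18.9, -13], 0, 0.4]
    - [[1.5, -18.9, -13], 0, 0.4]
    - [[1.5, -18.9, -14.5], 0, 0.4]
    - [[1.5, -18.9, -16], 0, 0.4]
    - [[1.5, -18.9, -17], 0, 0.4]
    - [[1.5, -18.9, -17.9], 0, 0.4]
    - [[1.5, -18.9, -17.9], 0, 0.4]

```text
clock: 12.45
tool_pos: [0.4649, 0.1786, 0.1306]
orientation: [179.9, -0.1, -101.8]
force: [0.1, -0.7, -0.8]
opening: 0.0526
gripper_force: 0.0
```

Request:
apply_moves:
  commands:
    - [[0, 0, 0], 0, 0.55]
    - [[0, 0, 0], 0, 0.7]
    - [[0, 0, 0], 0, 0.8]
    - [[0, 0, 0], 0, 0.9]
    - [[0, 0, 0], 0, 1]
    - [[0, 0, 0], 0, 1]
    - [[0, 0, 0], 0, 1]

```text
clock: 13.03
tool_pos: [0.465, 0.1784, 0.1317]
orientation: [180.0, 0.0, -101.9]
force: [-2.8, 0.1, 3.8]
opening: 0.0117
gripper_force: 10.1
```

Request:
apply_moves:
  commands:
    - [[0, 0, -0.1], 0, 1]
    - [[0.06, 0.3, -0.1], 0, 1]
    - [[0.12, 0.55, -0.1], 0, 1]
    - [[0.17, 0.8, -0.1], 0, 1]
    - [[0.22, 1.05, -0.1], 0, 1]
    - [[0.28, 1.3, -0.1], 0, 1]
    - [[0.33, 1.55, -0.1], 0, 1]
    - [[0.38, 1.8, -0.1], 0, 1]
    - [[0.44, 2.05, -0.1], 0, 1]
    - [[0.5, 2.3, -0.1], 0, 1]
    - [[0.5, 2.3, -0.1], 0, 1]

```text
clock: 13.95
tool_pos: [0.47, 0.2018, 0.1314]
orientation: [180.0, 0.0, -101.8]
force: [-6.3, 1.2, 10.1]
opening: 0.0109
gripper_force: 30.1
```

Request:
apply_moves:
  commands:
    - [[0.05, 0.2, 0], 0, 1]
    - [[0.1, 0.4, 0], 0, 1]
    - [[0.14, 0.6, 0], 0, 1]
    - [[0.17, 0.8, 0], 0, 1]
    - [[0.17, 0.8, 0], 0, 1]
    - [[0.17, 0.8, 0], 0, 1]
    - [[0.17, 0.8, 0], 0, 1]

```text
clock: 14.53
tool_pos: [0.4706, 0.208, 0.131]
orientation: [179.9, -0.2, -101.9]
force: [-8.1, -3.2, 12.8]
opening: 0.011
gripper_force: 30.1
```

Request:
apply_moves:
  commands:
    - [[0, 0, 0], 0, 0.8]
    - [[0, 0, 0], 0, 0.6]
    - [[0, 0, 0], 0, 0.4]
    - [[0, 0, 0], 0, 0.4]
    - [[0, 0, 2], 0, 0.4]
    - [[0, 0, 5], 0, 0.4]
    - [[0, 0, 9], 0, 0.4]
    - [[0, 4, 13], 0, 0.4]
    - [[0, 8, 16], 0, 0.4]
    - [[-1, 12, 18], 0, 0.4]
    - [[-2, 16, 18], 0, 0.4]
    - [[-2, 16.5, 18], 0, 0.4]
    - [[-2, 16.5, 18], 0, 0.4]
    - [[-2, 16.5, 18], 0, 0.4]

```text
clock: 15.7
tool_pos: [0.4516, 0.376, 0.3101]
orientation: [180.0, -0.0, -101.7]
force: [-0.1, -1.2, -0.7]
opening: 0.0523
gripper_force: 0.0
```

```bash
python3 -c "
from fit import *
q=fit([.4524,.119,1.36,0.0],4,.028)
r=shots('d');p=[proj(r[n],[.452,.118,.12]).astype(int) for n in r]
c=[cv2.resize(r[n]['img'][q[1]-55:q[1]+55,q[0]-70:q[0]+70],(400,314),interpolation=2) for n,q in zip(r,p)]
cv2.imwrite('pics/d.png',np.hstack(c)[:,:,::-1])
find(r,['bolt_knob','keeper','handle'])
o=ctrl.get_obs();print(o['tool_pos'],o['opening'])"
```

```text
q [0.4473 0.1195 1.302  0.0073] yaw 74.6
pot_carrier 21 [ 3.6 -2. ]; bar_hinge 21 [1.5 1. ]; handle 21 [-0.1 -0.1]; bolt_knob 21 [0.4 1.1]; keeper 21 [-0.1  1.4]; deli_cocoa 21 [1.8 0.1]; deli_oats 21 [0.7 0. ]; pot_carrier 22 [3.6 1.3]; bar_hinge 22 [-1.3 -0.2]; handle 22 [-3.7  1.4]; bolt_knob 22 [-1.5 -0.4]; keeper 22 [-1.1 -2.4]; deli_cocoa 22 [ 2.9 -0.3]; deli_cocoa 22 [21.5  1. ]; deli_oats 22 [-1.  -0.1]; deli_oats 22 [-16.1 -11.5]; pot_carrier 23 [ 0.4 -1.2]; bar_hinge 23 [-0.3  1.3]; handle 23 [ 0.1 -2.4]; bolt_knob 23 [-0.1 -1.2]; keeper 23 [-1.1  0.5]; deli_cocoa 23 [1.1 1.7]; deli_oats 23 [ 1.3 -0.4]; pot_carrier 24 [-0.3 -0.3]; bar_hinge 24 [0.4 3.4]; handle 24 [-0.1 -0.1]; bolt_knob 24 [-2.3  1.7]; keeper 24 [-1.  2.]; deli_cocoa 24 [2.2 1.7]; pot_carrier 25 [ 4.4 -0.1]; bar_hinge 25 [ 0.8 -0. ]; handle 25 [ 0.3 -0.3]; bolt_knob 25 [-1.9 -1.6]; keeper 25 [1.6 0.8]; deli_cocoa 25 [-0.9 -0.4]; deli_oats 25 [ 1.5 -0.3]; pot_carrier 26 [-0.7 -1.4]; bar_hinge 26 [1.7 0.1]; handle 26 [-2.3  0.7]; bolt_knob 26 [-2.7 -0.1]; keeper 26 [-0.4  1.4]; deli_cocoa 26 [0.2 1.9]; deli_o
[... 291 characters left out ...]
 deli_oats 28 [2.3 1.1]; 
pot_carrier [0.4473 0.1195 0.    ]
bar_hinge [0.4171 0.0096 0.0905]
handle [0.4473 0.1192 0.1378]
bolt_knob [0.4712 0.206  0.1225]
keeper [0.4784 0.2323 0.101 ]
deli_cocoa [0.4333 0.0684 0.004 ]
deli_oats [0.4614 0.1706 0.004 ]
bolt_knob {'side': [([192.6, 166.2], 0.39)], 'top': [([266.3, 244.3], 0.64), ([180.7, 224.3], 0.38)]}
    [0.4208 0.0378 0.3506] [35.4, 35.4]
keeper {'side': [([189.6, 159.9], 0.62)], 'top': [([172.0, 221.9], 0.83), ([183.0, 224.0], 0.62)]}
    [0.4754 0.2281 0.1132] [0.4, 0.4]
handle {'side': [([207.5, 191.8], 0.83)], 'top': [([220.1, 231.5], 0.91)]}
    [0.4507 0.1191 0.1262] [4.3, 4.3]
[0.45194646 0.37437996 0.31056404] 0.05281747106027101
```

View pics/d.png

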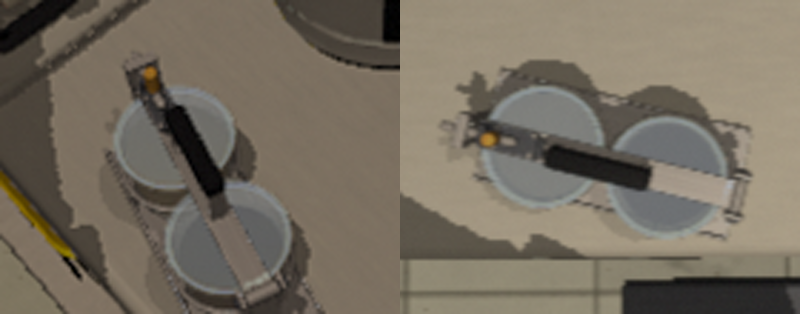

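Knob now sits beside the keeper (top crop (488,140), keeper ~(460,132)); carrier yawed slightly to ~74.6°. I'll verify "home" by pushing the knob from behind with closed fingers, watching force.

Request:
apply_moves:
  commands:
    - [[0.2, -4, 0], -0.065, 1]
    - [[0.5, -8, -1], -0.065, 1]
    - [[0.8, -12, -3], -0.065, 1]
    - [[1.1, -16, -6], -0.065, 1]
    - [[1.3, -19.2, -10], -0.065, 1]
    - [[1.3, -19.2, -13], -0.065, 1]
    - [[1.3, -19.2, -13], -0.065, 1]
    - [[1.3, -19.2, -14.5], -0.065, 1]
    - [[1.3, -19.2, -16], -0.065, 1]
    - [[1.3, -19.2, -17.2], -0.065, 1]
    - [[1.3, -19.2, -17.9], -0.065, 1]
    - [[1.3, -19.2, -17.9], -0.065, 1]

```text
clock: 20.3
tool_pos: [0.4647, 0.1827, 0.131]
orientation: [179.9, -0.1, -105.6]
force: [-0.1, 0.1, -0.0]
opening: 0.0004
gripper_force: 0.0
```

Request:
apply_moves:
  commands:
    - [[0.05, 0.2, 0], 0, 1]
    - [[0.1, 0.4, 0], 0, 1]
    - [[0.16, 0.6, 0], 0, 1]
    - [[0.21, 0.8, 0], 0, 1]
    - [[0.21, 0.8, 0], 0, 1]

```text
clock: 20.72
tool_pos: [0.4671, 0.1904, 0.1321]
orientation: [-180.0, -0.0, -105.6]
force: [0.3, -2.5, 1.9]
opening: 0.0005
gripper_force: 1.2
```

Request:
apply_moves:
  commands:
    - [[0.03, 0.12, 0], 0, 1]
    - [[0.06, 0.24, 0], 0, 1]
    - [[0.06, 0.24, 0], 0, 1]

```text
clock: 20.97
tool_pos: [0.4673, 0.192, 0.1318]
orientation: [180.0, -0.1, -105.6]
force: [-0.5, -6.7, 5.1]
opening: 0.0004
gripper_force: 2.9
```

Request:
apply_moves:
  commands:
    - [[0.03, 0.12, 0], 0, 1]
    - [[0.06, 0.24, 0], 0, 1]
    - [[0.06, 0.24, 0], 0, 1]

```text
clock: 21.22
tool_pos: [0.4678, 0.1942, 0.1318]
orientation: [180.0, -0.1, -105.6]
force: [-1.8, -5.4, 4.8]
opening: 0.0007
gripper_force: 3.2
```

Request:
apply_moves:
  commands:
    - [[-0.13, -0.5, 0], 0, 1]
    - [[-0.13, -0.5, 1], 0, 1]
    - [[-0.13, -0.5, 4], 0, 0.5]
    - [[-0.13, -0.5, 7], 0, 0.4]
    - [[-1, -3.5, 7], 0, 0.4]
    - [[-2, -7.2, 7], 0, 0.4]
    - [[-2, -7.2, 7], 0, 0.4]
    - [[-2, -7.2, 7], 0, 0.4]
    - [[-2, -7.2, 5], 0, 0.4]
    - [[-2, -7.2, 3], 0, 0.4]
    - [[-2, -7.2, 1.5], 0, 0.4]
    - [[-2, -7.2, 0.3], 0, 0.4]
    - [[-2, -7.2, 0.3], 0, 0.4]

```text
clock: 22.3
tool_pos: [0.4476, 0.1234, 0.1328]
orientation: [179.9, -0.1, -105.6]
force: [0.0, -0.7, 0.2]
opening: 0.0523
gripper_force: 0.0
```

```bash
python3 -c "
from h import *
o=ctrl.get_obs();print(o['tool_pos'],o['opening'],o['force'])
r=shots('e');p=[proj(r[n],[.452,.118,.12]).astype(int) for n in r]
c=[cv2.resize(r[n]['img'][q[1]-55:q[1]+55,q[0]-70:q[0]+70],(400,314),interpolation=2) for n,q in zip(r,p)]
cv2.imwrite('pics/e.png',np.hstack(c)[:,:,::-1])"
```

```text
[0.44762873 0.12338548 0.13279065] 0.05225984199163721 [ 0.03183763 -0.71057142  0.16601257]
```

View pics/e.png

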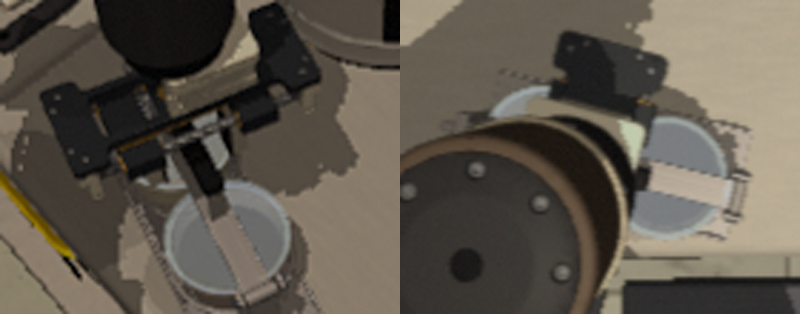

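The fingers straddle the grip (side crop (200,165)). Next I'll close and make a small test lift.

Request:
apply_moves:
  commands:
    - [[0, 0, 0], 0, 0.55]
    - [[0, 0, 0], 0, 0.65]
    - [[0, 0, 0], 0, 0.75]
    - [[0, 0, 0], 0, 0.85]
    - [[0, 0, 0], 0, 1]
    - [[0, 0, 0], 0, 1]
    - [[0, 0, 0], 0, 1]
    - [[0, 0, 0], 0, 1]
    - [[0, 0, 0], 0, 1]
    - [[0, 0, 0], 0, 1]

```text
clock: 23.23
tool_pos: [0.4482, 0.1233, 0.1347]
orientation: [180.0, 0.0, -105.6]
force: [-2.7, 1.2, 4.7]
opening: 0.0179
gripper_force: 29.9
```

Request:
apply_moves:
  commands:
    - [[0, 0, 0.2], 0, 1]
    - [[0, 0, 0.5], 0, 1]
    - [[0, 0, 0.8], 0, 1]
    - [[0, 0, 1.1], 0, 1]
    - [[0, 0, 1.5], 0, 1]
    - [[0, 0, 1.5], 0, 1]
    - [[0, 0, 1.5], 0, 1]

```text
clock: 23.82
tool_pos: [0.4484, 0.1233, 0.1498]
orientation: [-180.0, 0.0, -105.6]
force: [-0.3, -0.2, -7.0]
opening: 0.0175
gripper_force: 29.8
```

```bash
python3 -c "
from h import *
o=ctrl.get_obs();print(o['tool_pos'],o['opening'],o['force'],o['moment'],o['gripper_force'])
r=shots('f');p=[proj(r[n],[.448,.122,.12]).astype(int) for n in r]
find(r,['keeper','bar_hinge','bolt_knob','deli_cocoa','deli_oats'])
c=[cv2.resize(r[n]['img'][q[1]-55:q[1]+55,q[0]-70:q[0]+70],(400,314),interpolation=2) for n,q in zip(r,p)]
cv2.imwrite('pics/f.png',np.hstack(c)[:,:,::-1])"
```

```text
[0.44835249 0.12327976 0.14976391] 0.017525784054775263 [-0.31092681 -0.2049817  -6.9657333 ] [-0.01529574 -0.04325683  0.07887476] 29.831315875053406
keeper {'side': [([206.0, 199.1], 0.45)], 'top': [([171.1, 222.2], 0.83), ([243.2, 235.2], 0.24)]}
    [ 0.4827  0.2574 -0.1065] [30.2, 30.2]
bar_hinge {'side': [([225.8, 235.5], 0.95)], 'top': [([266.4, 244.8], 0.68), ([340.8, 207.0], 0.27)]}
    [0.4174 0.0147 0.1079] [4.9, 4.9]
bolt_knob {'side': [], 'top': []}
deli_cocoa {'side': [([223.6, 231.1], 0.84)], 'top': [([243.3, 236.4], 0.95)]}
    [0.4357 0.0654 0.0285] [3.1, 3.1]
deli_oats {'side': [([203.7, 201.8], 0.74)], 'top': []}
```

View pics/f.png

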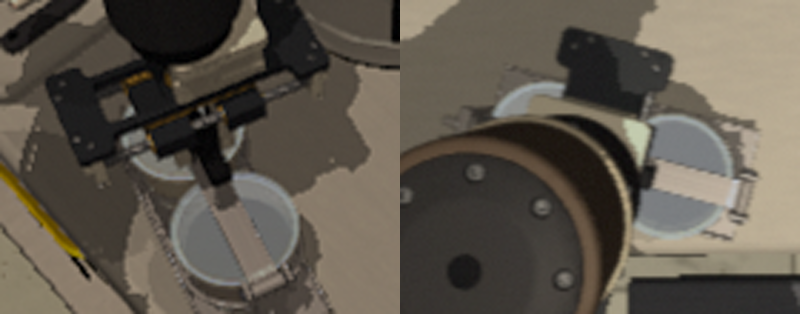

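The weight, 7.0 N, matches the whole carrier. The hinge strap and pot have risen together with no visible tilt. I'll lift the rest gently.

Request:
apply_moves:
  commands:
    - [[0, 0, 0.3], 0, 1]
    - [[0, 0, 0.8], 0, 1]
    - [[0, 0, 1.4], 0, 1]
    - [[0, 0, 2], 0, 1]
    - [[0, 0, 2.6], 0, 1]
    - [[0, 0, 3.2], 0, 1]
    - [[0, 0, 3.8], 0, 1]
    - [[0, 0, 4.4], 0, 1]
    - [[0, 0, 5], 0, 1]
    - [[0, 0, 5.6], 0, 1]
    - [[0, 0, 6.2], 0, 1]
    - [[0, 0, 6.8], 0, 1]
    - [[0, 0, 7.4], 0, 1]
    - [[0, 0, 7.9], 0, 1]
    - [[0, 0, 8.3], 0, 1]
    - [[0, 0, 8.5], 0, 1]

```text
clock: 25.75
tool_pos: [0.4484, 0.1233, 0.2352]
orientation: [-180.0, 0.0, -105.6]
force: [0.0, 0.2, -6.4]
opening: 0.0175
gripper_force: 29.8
```

Request:
apply_moves:
  commands:
    - [[0, 0, 0], 0, 1]
    - [[0, 0, 0], 0, 1]
    - [[0, 0, 0], 0, 1]
    - [[0, 0, 0], 0, 1]
    - [[0, 0, 0], 0, 1]
    - [[0, 0, 0], 0, 1]
    - [[0, 0, 0], 0, 1]
    - [[0, 0, 0], 0, 1]
    - [[0, 0, 0], 0, 1]
    - [[0, 0, 0], 0, 1]
    - [[0, 0, 0], 0, 1]
    - [[0, 0, 0], 0, 1]
    - [[0, 0, 0], 0, 1]
    - [[0, 0, 0], 0, 1]
    - [[0, 0, 0], 0, 1]
    - [[0, 0, 0], 0, 1]
    - [[0, 0, 0], 0, 1]
    - [[0, 0, 0], 0, 1]
    - [[0, 0, 0], 0, 1]
    - [[0, 0, 0], 0, 1]

```text
clock: 27.42
tool_pos: [0.4482, 0.1232, 0.2346]
orientation: [-180.0, 0.0, -105.6]
force: [-0.2, 1.0, -7.4]
opening: 0.018
gripper_force: 29.8
```

Request:
apply_moves:
  commands:
    - [[0, 0, 0], 0, 1]
    - [[0, 0, 0], 0, 1]
    - [[0, 0, 0], 0, 1]
    - [[0, 0, 0], 0, 1]
    - [[0, 0, 0], 0, 1]
    - [[0, 0, 0], 0, 1]
    - [[0, 0, 0], 0, 1]
    - [[0, 0, 0], 0, 1]
    - [[0, 0, 0], 0, 1]
    - [[0, 0, 0], 0, 1]
    - [[0, 0, 0], 0, 1]
    - [[0, 0, 0], 0, 1]
    - [[0, 0, 0], 0, 1]
    - [[0, 0, 0], 0, 1]
    - [[0, 0, 0], 0, 1]
    - [[0, 0, 0], 0, 1]
    - [[0, 0, 0], 0, 1]
    - [[0, 0, 0], 0, 1]
    - [[0, 0, 0], 0, 1]
    - [[0, 0, 0], 0, 1]

```text
clock: 29.08
tool_pos: [0.4482, 0.1232, 0.2346]
orientation: [-180.0, 0.0, -105.6]
force: [-0.1, 0.4, -7.8]
opening: 0.0176
gripper_force: 29.8
```

```bash
python3 -c "
from h import *
o=ctrl.get_obs();print(o['clock'],o['tool_pos'],o['opening'],o['force'],o['moment'],o['gripper_force'])
r=shots('g');p=[proj(r[n],[.448,.122,.2]).astype(int) for n in r]
find(r,['keeper','bar_hinge','deli_cocoa','deli_oats'])
c=[cv2.resize(r[n]['img'][q[1]-55:q[1]+55,q[0]-70:q[0]+70],(400,314),interpolation=2) for n,q in zip(r,p)]
cv2.imwrite('pics/g.png',np.hstack(c)[:,:,::-1])"
```

```text
29.0833 [0.44824592 0.12319607 0.23455707] 0.01764158736633738 [-0.12323488  0.35954808 -7.77344009] [ 0.09793205 -0.09068418  0.01733575] 29.830684661865234
keeper {'side': [], 'top': [([159.4, 225.4], 0.9)]}
bar_hinge {'side': [([226.2, 217.7], 0.82)], 'top': [([269.4, 250.4], 0.7), ([339.0, 203.5], 0.45)]}
    [0.4182 0.0095 0.1969] [2.5, 2.5]
deli_cocoa {'side': [([218.3, 214.6], 0.75)], 'top': [([240.1, 238.0], 0.6), ([341.7, 149.9], 0.39)]}
    [0.4364 0.0725 0.1004] [0.2, 0.2]
deli_oats {'side': [([201.0, 181.1], 0.66)], 'top': []}
```

View pics/g.png

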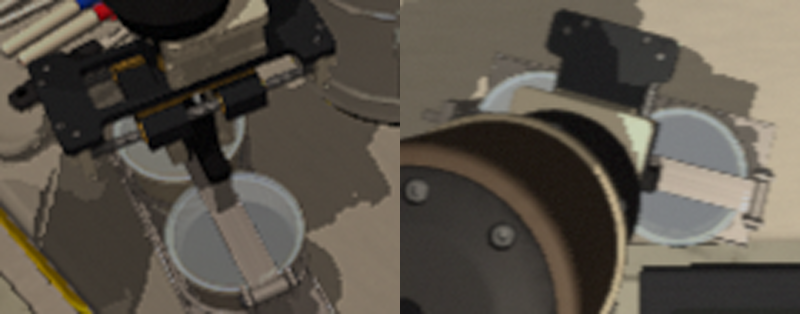

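The carrier hangs level about 10 cm up, with the hinge at z≈0.19 as expected and both pots seated. It has held still for more than 3 s, so I'm handing it in.

```bash
python3 -c "
from plant import ctrl
print(ctrl.close_job())"
```

```text
the job is handed in; nothing more can be done
None
```

I swung the bar down, pushed the bolt home, and handed the job in with the carrier held level and still about 10 cm up and both pots in it; hand-in returned no verdict.

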